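# Open the push-and-turn tablet bottle on the lavadero

## Robot

A 6-joint arm with a two-finger parallel gripper is mounted at the origin on the work surface. World frame = base frame: x ahead of the robot, y to its left, z up, the work surface at z = 0. Lengths are in m, angles in rad, forces in N, time in s.
With the tool pointing down it reaches from about 0.275 to 1 m from the base axis. Payload 8.4 kg.
Tool frame: the origin (TCP) lies on the centre line of the jaws, within the pads' length; the fingertips stand 17 mm ahead of it and the grasp point (between the pads) lies 2 mm behind it (bot.tcp_to_tips is the y of the fingertips in the tool frame, in m); y points along the fingers, z is the direction in which the jaws open and shut, and the axes are right-handed (so a half turn about y gives the same grasp; the last joint's range is limited). The gripper opens to 85 mm and grips with 20 to 120 N. Pads are 22 mm wide; open, the fingers measure 114 mm over their backs; the gripper's body (76 mm by 85 mm) begins 54 mm behind the grasp point. The pads swing forward as they close: fully open they stand 13 mm farther back than shut.
Start: joints at [1.299, 0.353, 1.633, -0, 1.155, -0.002], TCP at [0.167, 0.602, 0.248] pointing down, gripper open.
Joint ranges: [-2.63, 2.63], [-0.92, 2.1], [0.06, 2.66], [-1.3, 4.44], [0, 2.69], [-3.02, 3.02]. Speed limits (rad/s): [2.22, 2.22, 2.79, 3.14, 3.14, 3.14].

## Interface

Orientations are given as a unit quaternion [x, y, z, w].
In Python, from workcell import bot, hand, kinematics, get_obs, vision, hand_in gives the robot as it stands. The module is installed in compiled form; this text tells all that it offers. Calls block until the motion is done:
- bot.reach(position, orientation): joint-space move of the TCP to a pose.
- bot.servo_line(position, ori=None, velocity=0.15): straight line of the TCP; ori=None keeps the orientation; velocity is the mean speed in m/s.
- bot.goto_joints(angles): joint-space move.
- hand.move_gripper(opening, strength=None): finger opening in m; strength is the grip in N (None keeps the last); returns when the fingers have stopped.
- bot.dwell(seconds).
- kinematics.solve_ik(position, orientation): joint angles nearest the present ones, or None.
- get_obs(): the state.
- vision.read_camera(name): name is "scene" or "top" or "wrist"; returns a dict with "frame" (400x640x3 uint8, red, green, blue), "intrinsics" (3x3 intrinsics, pixels), "view" (4x4, takes a point from world to camera coordinates). Camera axes: x right, y down, z forward; pixel columns grow to the right and rows downward; lengths in m; the calibration is good to about 2 mm. A picture is of the moment at which its call begins. There is no depth.
A pose or a line that the arm cannot do raises bot.IKError and nothing moves.
- hand_in(): hands the job in, once; it reports no verdict.
The state is a dict: "time_s": time; "joint_pos": joint angles; "joint_vel": joint speeds; "joint_efforts": joint torques, N m; "position": TCP position; "orientation": TCP orientation; "wrist_force": force on the tool from outside, world axes, zero at the start; "ft_torque": the same for the moment, N m; "gripper_width": finger opening in m.
Only numpy, scipy, OpenCV 4.12 (cv2) and the standard library are available. Lean on these libraries where they do the work, as an engineer would, in place of code of your own. Each camera call takes 0.05 s, during which the arm holds its last target. There are 200 camera calls.

## Task

Open the square bottle of water-tank tablets standing in the top tray of the caddy: push its safety cap down, turn it counter-clockwise (seen from above) while it is pushed, and lift it off. Leave the bottle standing in its pocket and the other things where they are, and finish still holding the cap in the gripper, level, over the bottle and a few centimetres clear of its mouth; do not put it down or let go.

Things in the scene. Friction and masses are not known exactly. Their poses are not given: they have to be found in the camera images.
- bottle: Square white plastic bottle: 60 x 60 mm body 70 mm high, sloping shoulder up to 80 mm, round neck; 111 mm to its mouth, 0.28 to 0.56 kg. It stands loose in one of the six pockets of the caddy's top tray with about 1.2 mm of play on each side: it cannot turn there but can be lifted out. Origin: centre of its underside, z up along the neck, x towards the index line on its shoulder.
- mouth (a point): Centre of the bottle's mouth (rim of the neck), 111 mm above the bottle's underside. Inside the cap three lugs catch under ledges round the neck; after 0.9 to 1.4 rad of counter-clockwise turn (hard stop at 1.45; aim for about 1.15) they stand in the gaps and the cap comes straight up. The closed skirt reaches 21 mm down over the mouth: the cap is clear once raised 21 mm.
- cap: The bottle's round white safety cap: ribbed skirt 47 mm diameter, 32 mm high, 35 g, raised index line and two arrows on top. Origin: centre of its lower rim; z up, x towards the index line. Closed, its lower rim is 90 mm above the bottle's underside (10 mm above the shoulder's upper edge) and its x lies along the bottle's x within 0.1 rad.
- cap_top (a point): Centre of the cap's flat top, 32 mm above its lower rim. The cap can be pushed down 6 mm against an inner spring (about 4 N at the start, 13 N at the bottom, then a hard stop on the neck's bead). Unpushed, safety teeth let it turn only about 0.07 rad; 4 mm or more down it passes them freely and turns counter-clockwise seen from above. The spring lifts it again when let up.
- caddy: Three-tier stack of green plastic trays, 137 mm (its x) by 203.5 mm (its y) and 160 mm high, fixed on the cement rim. Origin: centre of its underside. The top tray's floor is 118 mm above the origin; it has 2 x 3 pockets of 62.5 mm, centres at x = -33 or 33 mm and y = -66.5, 0 or 66.5 mm, outer walls to 160 mm, dividers to 154 mm. The lower trays need not be touched.
- jar: Bystander: small glass jar with a plain steel lid, 57 mm diameter, 69 mm high, loose in another pocket of the top tray. Origin: centre of its underside.
- spray_cap: Bystander: blue trigger-spray bottle cap, about 56 mm long, 20 mm wide, 47 mm high, loose in another pocket of the top tray. Origin: centre of its underside.
- brush: Bystander: wooden-handled scrub brush lying bristles down on the rim beside the caddy on its +y side, 205 mm long along its x, 46 mm wide, 43 mm high. Origin: underside of the bristle block's centre; the handle runs to -x.
- soap_dish: Bystander: stainless steel soap dish with a bar of soap, 85 x 120 mm, 26 mm high, on the rim on the caddy's -y side. Origin: centre of its underside.
Not all that is in view belongs to the job. Several things have the shape of the cap; the one meant has the colours described above.

How it is judged:
On the way, in this order (a step that is already met when the one before it is completed fails the run):
1. the closed cap is pushed down 2.5 mm or more before it is turned (z of cap in the frame of bottle below 0.0875 m and horizontal distance between cap and bottle below 0.01 m and angle between the x axis of cap and the x axis of bottle, either way round below 0.2 rad), for 0.05 s.
2. the cap is turned at least 0.75 rad while it is still on the neck (angle between the x axis of cap and the x axis of bottle, either way round above 0.75 rad and z of cap in the frame of bottle below 0.097 m and horizontal distance between cap and bottle below 0.01 m), for 0.05 s.
At the end, for the whole second after the job is handed in: The gripper holds the cap still and level (0.3 rad), lower rim 10 to 120 mm above the mouth, axis within 25 mm of the mouth's, touching neither bottle nor caddy; the bottle stands upright (0.08 rad) on its pocket's floor; jar and spray cap within 30 mm, brush and dish within 20 mm of their starts (z of cap in the frame of mouth between 0.01 and 0.12 m and horizontal distance between cap and mouth below 0.025 m and angle between cap's own z axis and vertical below 0.3 rad and linear speed of cap below 0.03 m/s and contact force between the fingers and cap above 1 N and contact force between cap and bottle below 0.1 N and contact force between cap and caddy below 0.1 N and z of bottle in the frame of caddy between 0.112 and 0.122 m and distance of bottle from where it was at the start of the episode below 0.012 m and angle between bottle's own z axis and vertical below 0.08 rad and distance of each of jar, spray_cap from where it was at the start of the episode below 0.03 m and distance of each of brush, soap_dish from where it was at the start of the episode below 0.02 m); the arm keeps its last pose, push and grip.
It fails at once if the bottle is pulled up out of its pocket (raised more than 15 mm) or tipped (z of bottle in the frame of caddy above 0.133 m or angle between bottle's own z axis and vertical above 0.3 rad).
It fails at once if another thing is disturbed: the jar or the spray cap moved more than 30 mm, the brush or the soap dish more than 20 mm (distance of any of jar, spray_cap from where it was at the start of the episode above 0.03 m or distance of any of brush, soap_dish from where it was at the start of the episode above 0.02 m).
It also fails if it takes over 32 s, if anything falls off the work surface, if the arm or the gripper's body presses on something with over 40 N, if the wrist force passes 120 N, or if a joint passes its speed limit or range.

## Working session

There is one attempt and no reset: what is moved stays moved. The work goes in short steps, each a Python script; the robot and the scene stay as the last script left them, time stands still between calls to the robot, and variables do not carry over. Pictures are saved under pics/ and viewed, about 8 in all and at most 12, crops included, and the job is handed in when it is done.

```bash
mkdir -p pics; python3 - <<'E'
from workcell import *
import cv2, numpy as np, pickle
o=get_obs();print(o['time_s'],o['position'],o['orientation'],o['wrist_force'],bot.tcp_to_tips)
d={}
for n in ("scene","top"):
    c=vision.read_camera(n);d[n]=c
    cv2.imwrite(f"pics/{n}0.png",c['frame'][:,:,::-1]);print(n,c['intrinsics'],c['view'])
pickle.dump(d,open("cams.pkl","wb"))
E
```

```text
0.0 [0.16647635 0.60193284 0.24752229] [ 0.70119491 -0.09517746  0.09502703 -0.70016913] [-0.32097338 -0.84571746  0.56437145] 0.017
scene [[433.09037184   0.         322.73082982]
 [  0.         433.09037184 190.21283559]
 [  0.           0.           1.        ]] [[-0.19873277  0.97994366  0.01468707  0.05248031]
 [ 0.6373817   0.14061592 -0.75760922 -0.26269182]
 [-0.74447959 -0.14120051 -0.65254315  1.41213582]
 [ 0.          0.          0.          1.        ]]
top [[414.72459244   0.         323.90868067]
 [  0.         414.72459244 202.28396226]
 [  0.           0.           1.        ]] [[ 0.02418869 -0.9989308   0.03939755  0.03959478]
 [-0.99008859 -0.02939101 -0.13733448  0.59715761]
 [ 0.13834558 -0.03568512 -0.98974091  0.91433784]
 [ 0.          0.          0.          1.        ]]
```

View pics/scene0.png

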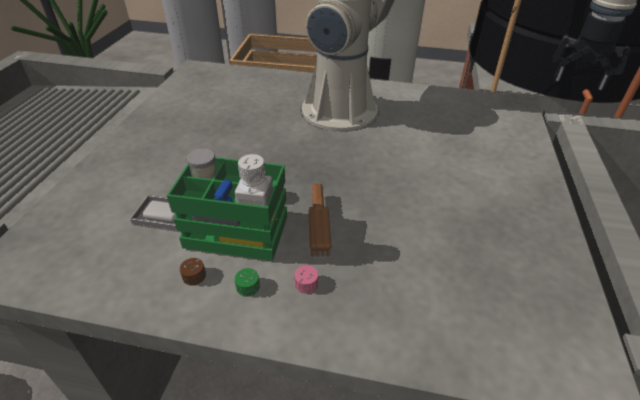

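View pics/top0.png

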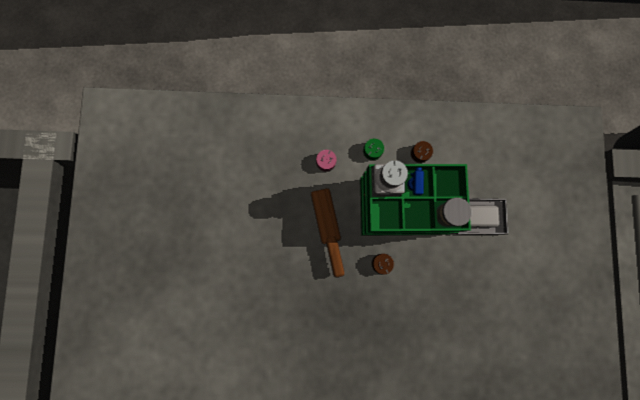

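The white cap on the bottle is at scene (251,162) and top (395,173). Lookalikes are the pink cap at top (326,160), green (374,148), brown (423,151) and (383,264), and the jar's steel lid at top (457,212). I choose the white ribbed one, and check it in an enlarged crop of both views.

```bash
python3 - <<'E'
import cv2, numpy as np, pickle
d=pickle.load(open("cams.pkl","rb"))
a=d['top']['frame'][150:250,355:480];b=d['scene']['frame'][140:265,165:295]
r=lambda i:cv2.resize(i,(390,390*i.shape[0]//i.shape[1]),interpolation=cv2.INTER_CUBIC)
a,b=r(a),r(b);h=max(len(a),len(b));P=lambda i:np.pad(i,((0,h-len(i)),(0,0),(0,0)))
cv2.imwrite("pics/crop.png",np.hstack([P(a),P(b)])[:,:,::-1])
def ray(n,u,z):
    c=d[n];V=c['view'];K=c['intrinsics'];R=V[:3,:3];o=-R.T@V[:3,3]
    v=R.T@np.linalg.solve(K,[*u,1]);return o+v*(z-o[2])/v[2]
for n,u in(('top',(395,173)),('scene',(251,162))):print(n,ray(n,u,.24))
for u in((370,165),(467,165),(470,231),(370,234)):print(ray('top',u,.16))
E
```

```text
top [ 0.62645821 -0.0671514   0.24      ]
scene [ 0.63019317 -0.06377705  0.24      ]
[ 0.65893201 -0.03247513  0.16      ]
[ 0.66564288 -0.23373497  0.16      ]
[ 0.529385   -0.23662495  0.16      ]
[ 0.51792352 -0.03372418  0.16      ]
```

View pics/crop.png

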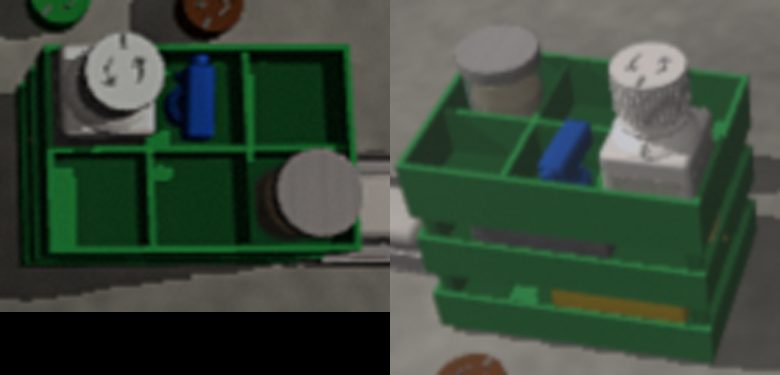

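The crop shows the white ribbed cap with arrows and an index line pointing to about +x, on the white square bottle in the +x/+y pocket. Both views agree to about 4 mm, and the pocket centre matches. Next I move above it and refine with the wrist camera.

```bash
cat > h.py <<'E'
from workcell import *
import cv2, numpy as np
from scipy.spatial.transform import Rotation as R
Q0=[ 0.70119491,-0.09517746,0.09502703,-0.70016913]
def down(a): # jaw axis (tool z) at heading a, tool y down
    z=np.array([np.cos(a),np.sin(a),0]);y=np.array([0,0,-1.]);return R.from_matrix(np.c_[np.cross(y,z),y,z]).as_quat()
def ray(c,u,z):
    V=c['view'];K=c['intrinsics'];Rm=V[:3,:3];o=-Rm.T@V[:3,3]
    v=Rm.T@np.linalg.solve(K,[*u,1]);return o+v*(z-o[2])/v[2]
def proj(c,p):
    q=c['intrinsics']@(c['view']@[*p,1])[:3];return q[:2]/q[2]
E
python3 - <<'E'
from h import *
print(R.from_quat(Q0).as_matrix().round(3))
for a in np.arange(-3,3.2,.5):
    for z in(.225,.33):
        j=kinematics.solve_ik([.628,-.065,z],down(a));print(round(a,2),z,None if j is None else np.round(j,3))
E
```

```text
[[ 0.964 -0.     0.267]
 [-0.267 -0.001  0.964]
 [-0.    -1.    -0.001]]
-3.0 0.225 [-0.106  0.385  1.642 -0.     1.115  2.894]
-3.0 0.33 [-0.106  0.3    1.526 -0.     1.316  2.894]
-2.5 0.225 [-0.106  0.385  1.642 -0.     1.115  2.394]
-2.5 0.33 [-0.106  0.3    1.526  0.     1.316  2.394]
-2.0 0.225 [-0.106  0.385  1.642 -0.     1.115  1.894]
-2.0 0.33 [-0.106  0.3    1.526 -0.     1.316  1.894]
-1.5 0.225 [-0.106  0.385  1.642 -0.     1.115  1.394]
-1.5 0.33 [-0.106  0.3    1.526 -0.     1.316  1.394]
-1.0 0.225 [-0.106  0.385  1.642 -0.     1.115  0.894]
-1.0 0.33 [-0.106  0.3    1.526 -0.     1.316  0.894]
-0.5 0.225 [-0.106  0.385  1.642 -0.     1.115  0.394]
-0.5 0.33 [-0.106  0.3    1.526 -0.     1.316  0.394]
0.0 0.225 [-0.106  0.385  1.642 -0.     1.115 -0.106]
0.0 0.33 [-0.106  0.3    1.526 -0.     1.316 -0.106]
0.5 0.225 [-0.106  0.385  1.642 -0.     1.115 -0.606]
0.5 0.33 [-0.106  0.3    1.526 -0.     1.316 -0.606]
1.0 0.225 [-0.106  0.385  1.642 -0.     1.115 -1.106]
1.0 0.33 [-0.106  0.3    1.526 -0.     1.316 -1.106]
1.5 0.225 [-0.106  0.385  1.642 -0.     1.115 -1.606]
1.5 0.33 [-0.106  0.3    1.526 -0.     1.316 -1.606]
2.0 0.225 [-0.106  0.385  1.642 -0.     1.115 -2.106]
2.0 0.33 [-0.106  0.3    1.526 -0.     1.316 -2.106]
2.5 0.225 [-0.106  0.385  1.642 -0.     1.115 -2.606]
2.5 0.33 [-0.106  0.3    1.526 -0.     1.316 -2.606]
3.0 0.225 None
3.0 0.33 None
```

```bash
python3 - <<'E'
from h import *
import pickle
bot.reach([.628,-.065,.34],down(0))
c=vision.read_camera("wrist");pickle.dump(c,open("w.pkl","wb"))
f=c['frame'].copy()
for u in [proj(c,[.628,-.065,.24])]:print(u);cv2.drawMarker(f,tuple(int(i) for i in u),(255,0,0))
cv2.imwrite("pics/w0.png",f[:,:,::-1]);print(get_obs()['time_s'],get_obs()['wrist_force'],-c['view'][:3,:3].T@c['view'][:3,3])
E
```

```text
[320.23135203 207.0382982 ]
3.025 [-0.2699281   0.49458403 -0.41984327] [0.62730091 0.00251548 0.46457029]
```

View pics/w0.png

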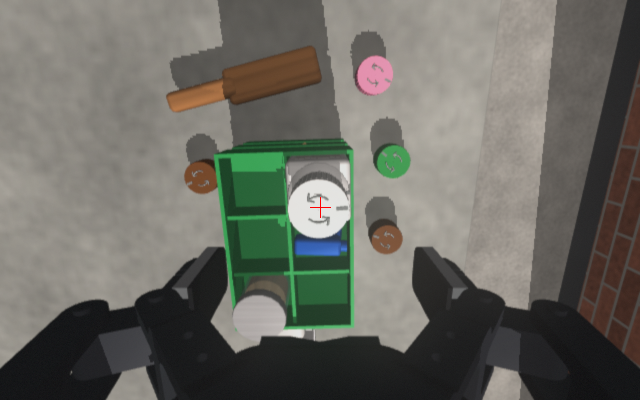

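The cap is centred at about (319.5, 209), with its index line pointing right (about +x). Fingers are clear on both sides along x. Now descend, grip, and push in small steps while reading the force.

```bash
python3 - <<'E'
from h import *
import pickle,json
c=pickle.load(open("w.pkl","rb"))
g=cv2.cvtColor(c['frame'],cv2.COLOR_RGB2GRAY)
print(cv2.HoughCircles(cv2.medianBlur(g,5)[150:270,260:380],cv2.HOUGH_GRADIENT,1,200,param1=100,param2=15,minRadius=26,maxRadius=35))
p=ray(c,(319.5,209),.24);print(p,24*0+61/2)
p=np.r_[p[:2],.223];json.dump(list(p),open("p.json","w"))
bot.servo_line(p+[0,0,.06],down(0));bot.servo_line(p,velocity=.08)
o=get_obs();f0=o['wrist_force'];print(o['position'],f0)
hand.move_gripper(.044,60)
o=get_obs();print('grip',o['gripper_width'],o['wrist_force']-f0,o['ft_torque'])
for dz in(.002,.004,.005):
    bot.servo_line(p-[0,0,dz],velocity=.02);bot.dwell(.1);o=get_obs();print(dz,o['position'],o['wrist_force']-f0,o['gripper_width'])
c=vision.read_camera("wrist");cv2.imwrite("pics/w1.png",c['frame'][:,:,::-1]);print(o['time_s'])
E
```

```text
[[[56.5 58.5 28.9]]]
[ 0.62744948 -0.06654929  0.24      ] 30.5
[ 0.62776276 -0.06658771  0.22339885] [-0.45334015  0.24547623  0.60654583]
grip 0.04576986771763619 [-1.76452094 -0.58345197  3.06017359] [ 0.03578233  0.26461855 -0.01729155]
0.002 [ 0.62755708 -0.06657686  0.22164027] [-1.89809509  0.84734451  5.38050087] 0.04585988212949785
0.004 [ 0.62763427 -0.06658674  0.21997748] [-1.82119078 -0.16217689  7.24947838] 0.045807709354318195
0.005 [ 0.62768687 -0.06658544  0.21918228] [-4.05023739  0.43649682  9.88505269] 0.04564295638137472
5.9583
```

Force climbs as the spring law predicts: 9.9 N means about 4 mm down. I'll push to about 12–14 N, then turn with joint 6 alone.

```bash
python3 - <<'E'
from h import *
import json
p=np.array(json.load(open("p.json")));f0=np.array([-.45,.25,.61])
def log(t):
    o=get_obs();print(t,round(o['time_s'],2),o['position'].round(4),(o['wrist_force']-f0).round(1),o['ft_torque'].round(2),round(o['gripper_width'],4),round(o['joint_pos'][5],3));return o
for dz in(.006,.0065,.007):
    bot.servo_line(p-[0,0,dz],velocity=.02);bot.dwell(.1);o=log(dz)
    if o['wrist_force'][2]-f0[2]>12: break
print(dz)
z=p-[0,0,dz]
for a in np.linspace(0,1.17,7)[1:]:
    bot.goto_joints(kinematics.solve_ik(z,down(a)));o=log(round(a,2))
    if abs(o['ft_torque'][2])>3: print('torque');break
c=vision.read_camera("wrist");cv2.imwrite("pics/w2.png",c['frame'][:,:,::-1])
E
```

```text
0.006 6.36 [ 0.6278 -0.0666  0.2184] [-4.4 -0.1 11.3] [ 0.05  0.68 -0.02] 0.0462 -0.108
0.0065 6.71 [ 0.6277 -0.0666  0.2179] [-4.  -0.  12.2] [0.08 0.69 0.  ] 0.0457 -0.108
0.0065
0.19 7.02 [ 0.6285 -0.0667  0.2182] [-2.2  0.2 11.4] [0.01 0.34 0.05] 0.0458 -0.304
0.39 7.33 [ 0.6286 -0.0665  0.2183] [-0.3  0.1 10.9] [0.06 0.31 0.09] 0.046 -0.499
0.58 7.63 [ 0.6285 -0.0664  0.2182] [-1.4  1.5 11.7] [0.2  0.34 0.01] 0.0462 -0.694
0.78 7.94 [ 0.6283 -0.0664  0.2182] [-2.5  1.7 11.8] [0.22 0.5  0.04] 0.0461 -0.889
0.97 8.25 [ 0.6282 -0.0664  0.2181] [-2.4  0.8 11.3] [0.16 0.47 0.08] 0.0458 -1.084
1.17 8.56 [ 0.6281 -0.0666  0.2181] [-3.  -0.3 12.6] [0.08 0.54 0.11] 0.0459 -1.279
```

View pics/w2.png

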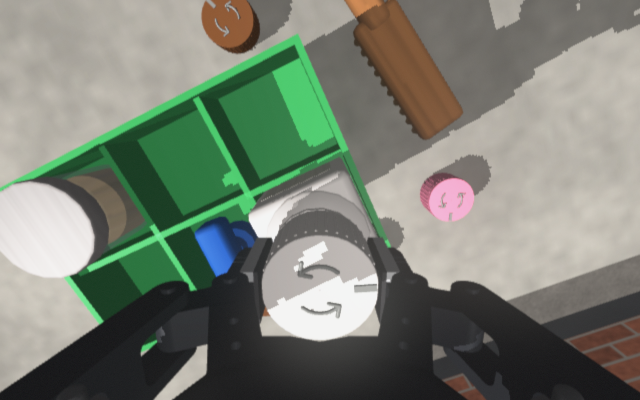

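The index line still points right in the gripper view, as in w0, so the cap turned with the gripper while the bottle stayed aligned with the tray. Now lift slowly, watching for bottle weight (about −3 N or more).

```bash
python3 - <<'E'
from h import *
import json
p=np.array(json.load(open("p.json")));f0=np.array([-.45,.25,.61])
def log(t):
    o=get_obs();print(t,round(o['time_s'],2),o['position'].round(4),(o['wrist_force']-f0).round(1),o['ft_torque'].round(2),round(o['gripper_width'],4));return o
for h in(-.003,0,.003,.006,.009,.013):
    bot.servo_line([*p[:2],p[2]+h],velocity=.03);bot.dwell(.1);o=log(h)
    if o['wrist_force'][2]-f0[2]<-2.2: print('STUCK?');break
else:
    for h in(.025,.06):
        bot.servo_line([*p[:2],p[2]+h],velocity=.06);bot.dwell(.2);log(h)
for n in("wrist","scene"):
    c=vision.read_camera(n)['frame'];cv2.imwrite(f"pics/{n}3.png",(c if n=="wrist" else cv2.resize(c[60:280,120:360],None,fx=3,fy=3)[:600])[:,:,::-1])
E
```

```text
-0.003 8.97 [ 0.6281 -0.0665  0.2212] [-0.8  1.2  7.9] [0.11 0.34 0.07] 0.046
0 9.32 [ 0.628  -0.0665  0.2233] [ 0.9 -0.2  5. ] [ 0.09 -0.13  0.02] 0.0458
0.003 9.68 [ 0.6271 -0.0666  0.2256] [ 0.5 -0.1  0.6] [ 0.08 -0.03  0.01] 0.0457
0.006 10.03 [ 0.6274 -0.0665  0.2289] [-0.5 -0.6 -1.3] [-0.04  0.02  0.06] 0.0459
0.009 10.38 [ 0.6274 -0.0665  0.232 ] [ 0.8 -1.2 -1.2] [ 0.05  0.07 -0.01] 0.0456
0.013 10.76 [ 0.6275 -0.0666  0.2361] [ 0.5 -0.1 -0.4] [-0.03  0.03  0.03] 0.0461
0.025 11.31 [ 0.6273 -0.0665  0.2478] [ 0.1 -0.2 -0.1] [ 0.06 -0.01  0.03] 0.0459
0.06 12.24 [ 0.6272 -0.0665  0.2825] [ 0.7 -0.2 -0.3] [ 0.03 -0.02 -0.04] 0.0457
```

View pics/scene3.png

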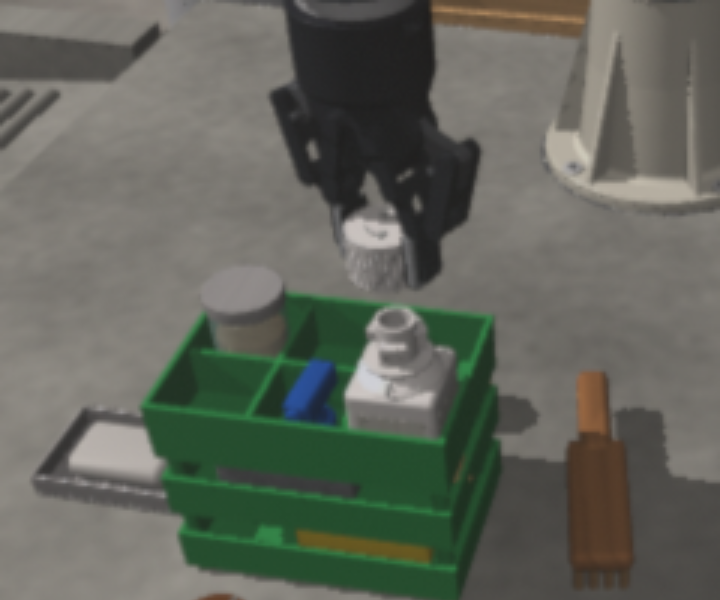

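View pics/wrist3.png

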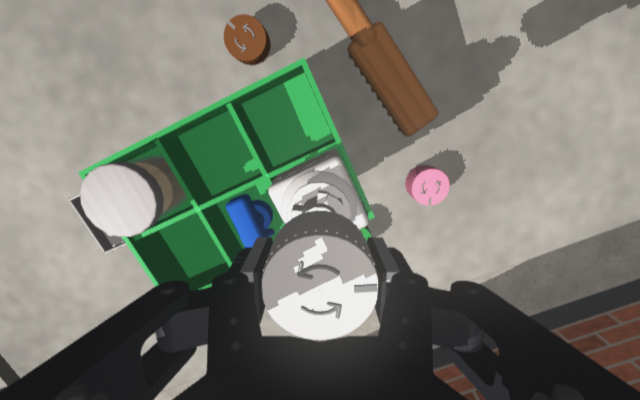

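The cap is off and level in the jaws above the open neck, at crop (375,250) against the mouth at (395,318). The bottle is standing in its pocket, and the jar, spray cap, brush and dish are unmoved. By the TCP lift, the rim is about 38 mm above the mouth.

```bash
python3 - <<'E'
from h import *
o=get_obs();print(o['time_s'],o['gripper_width'],abs(o['joint_vel']).max(),R.from_quat(o['orientation']).as_matrix()[:,1])
hand_in()
E
```

```text
12.3417 0.04617404416136926 0.002070779804355772 [-5.51155375e-04  4.06854978e-05 -9.99999847e-01]
the job is handed in; nothing more can be done
```

The white safety cap is off the bottle, and I handed the job in at 12.3 s with the gripper still holding it. The hand-in gives no verdict, so the result rests on my own checks.

- **Opening:** I gripped the cap at 60 N and pushed it down with about 12 N, roughly 5.5 mm. Then I turned it 1.17 rad counter-clockwise with the last joint and lifted it straight up.
- **Lift:** The wrist force fell to about zero. It dipped briefly to −1.3 N, which is less than the bottle's weight, so the bottle was not pulled up.
- **Cap at the end:** It is held at 46 mm finger opening and level, with the tool within 0.001 rad of vertical and the arm at rest. By arm travel its rim is about 38 mm above the mouth.
- **Scene at the end:** The last pictures showed the bottle upright in its pocket and the jar, spray cap, brush and soap dish apparently unmoved. I judged this by eye and did not measure it.
- **Disagreements:** The two fixed cameras differed by about 4 mm on the cap's position, and the wrist camera settled it. The gripper measured slightly narrower (46 mm) than the cap's stated 47 mm, but the grip held throughout.

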